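# Scan the red-capped tube rack and dock the scanner

## Task

Check in the rack of red-capped tubes: pick up the hand scanner from the bench, point its window at the middle of the sloping barcode label on that rack, square on and from roughly 80 mm away, and hold it steady there for at least a full second. Then put the scanner back in its charging dock: lower it long edge down into the slot until it rests fully on the bottom before letting go. Do not shift the racks or knock the other things about.

Things in the scene. Friction and masses are not known exactly. Their poses are not given: they have to be found in the camera images.
- scanner: Hand scanner, about 0.25 kg: a slim white brick 150 mm long, 28 mm thick, 50 mm high, standing on its long narrow edge. Front 34 mm (nose) black, rear 18 mm blue. Origin: middle of the edge it stands on; x along its length to the nose, y across its thickness, z up. Grip it across the thickness from above at mid-length. Starts with the nose within about 45 degrees of pointing at -x.
- scanner_window (a point): Centre of the scanner's red window, on the nose end face: 75 mm ahead of the scanner's origin along its x and 30 mm above the edge it stands on. The beam leaves here straight along the scanner's +x.
- red_rack: Loose grey tube rack, 64 mm (x) by 150 mm (y), with ten red-capped tubes up to 110 mm high, 0.8 kg. Origin at the centre of its underside, z up; the label plate is on its +x side, which faces roughly away from the robot.
- red_rack_label: The red rack's label: white, 86 by 38 mm, black bars, on a grey plate 96 by 48 mm that leans back. Origin: centre of the label's face, 58 mm from the rack's origin along rack x and 45 mm above the bench. x is its outward normal, away from the rack and 30 degrees above level; y along its long side (level), z up its slope.
- blue_rack: The same kind of rack with blue-capped tubes and its own label plate; not to be scanned. It may stand to the left or the right of the red one. Origin and axes as for the red rack.
- dock: Fixed grey charging dock with green lips, 190 mm (x) by 80 mm (y). Origin: centre of its underside, z up; the slot runs along x. Two pairs of cheeks, 44 to 80 mm either side of the middle, 40 mm high above the bench, with lips flaring outward up to 49 mm high, and an end wall 40 mm high at each end. Between the pairs the middle 88 mm is open, so fingers can go down beside the scanner.
- dock_slot (a point): Centre of the dock slot's floor, 12 mm above the bench. The slot is 32 mm wide between the cheeks and 160 mm long between the end walls. The scanner may go in with its nose at either end; when it is home the middle of its lower edge is here.
- pot: Bystander: small loose jar, 42 mm across, 45 mm high, yellow lid, between the racks. Origin at the centre of its underside.
- spray: Bystander: loose white and blue spray bottle, 72 mm across, 207 mm high, to the left of the work area. Origin at the centre of its underside.
Mind the look-alikes: they are no part of the job. Of the things that look like the scanner, the larger one is meant. Leave any orange look-alike of the dock alone.

How it is judged:
By the outcome, as a careful person would: the job done as asked, in the order asked, and still so for the second after the job is handed in, with the robot touching nothing.
It also fails if it takes over 58 s, if anything falls off the work surface, if the arm or the gripper's body presses on something with over 40 N, if the wrist force passes 120 N, or if a joint passes its speed limit or range.

## Robot

A 6-joint arm with a two-finger parallel gripper is mounted at the origin on the work surface. World frame = base frame: x ahead of the robot, y to its left, z up, the work surface at z = 0. Lengths are in mm, angles in rad, forces in N, time in s.
With the tool pointing down it reaches from about 350 to 775 mm from the base axis. Payload 7.3 kg.
Tool frame: the origin (TCP) lies on the centre line of the jaws, within the pads' length; the fingertips stand 14 mm ahead of it and the grasp point (between the pads) lies 5 mm behind it; z points along the fingers, y is the line along which they close (so a half turn about z gives the same grasp; the last joint's range is limited). The gripper opens to 92 mm and grips with 3 to 60 N. Pads are 19 mm wide; open, the fingers measure 130 mm over their backs; the gripper's body (75 mm by 190 mm) begins 47 mm behind the grasp point.
Start: joints at [1.056, 0.342, 1.524, -0, 1.275, -0.146], TCP at [189.247, 489.724, 240.741] pointing down, gripper open.
Joint ranges: [-2.53, 2.53], [-0.77, 2.02], [0.04, 2.7], [-1, 4.14], [0.28, 2.66], [-3.11, 3.11]. Speed limits (rad/s): [2.57, 2.57, 3.14, 3.14, 3.14, 3.14].

## Interface

Orientations are given as [roll, pitch, yaw] about the fixed x, y, z axes, in that order (R = Rz(yaw) Ry(pitch) Rx(roll)).
In Python, from plant import get_obs, capture, bot, spot_in, trace, pinpoint gives the robot as it stands.
- The arm moves only by the tool play_rows, never from a script. Its argument "rows" is a list of rows, each a list of 2 entries, a list of its own where there are three numbers: the shift along the world's x, y, z in units of 3 cm (1.0 is 3 cm), then the turn, a rotation vector about the world's x, y, z in units of 8 degrees (1.0 is 8 degrees). A call has 1 to 12 rows; each row shifts and turns the commanded pose from where the row before left it; what a row does not reach is not made up. A row lasts 1/8 s, in which the tool goes at most 62.5 mm and 10.7 degrees, less where a joint would pass 70% of its speed; a pose out of reach is approached as far as the arm can. A call with a number of a shift or a turn outside -1 to 1 is refused whole. A call with a gripper value outside its range is refused whole. "hand" is the opening, from -1 (shut) to 1 (fully open), set as the call begins (left out, the last holds). The fingers move at their own pace and stop on an object; the grip force is fixed at half the most. Time passes only in rows, so rows that do not move let the fingers close. It gives the time, the measured TCP pose, the force, the opening and the grip force at its end, in the units of the state.
- get_obs(): the state, without advancing time (a new reading comes with each control period).
- capture(name): name is "side" or "top"; returns a dict with "frame" (480x640x3 uint8, red, green, blue), "fov_y" (degrees; the focal length in pixels is half the picture's height over the tangent of half this angle, whatever the lens; pixels are square), "cx", "cy" (the principal point, pixels), "rvec" (rotation vector, rad) and "tvec" (3), from world to camera coordinates, as OpenCV has them. Camera axes: x right, y down, z forward; pixel columns grow to the right and rows downward; lengths in mm; the calibration is good to about 2 mm. A picture is of the moment at which its call begins. There is no depth.
- bot.close_job(): hands the job in; it is judged then, once.
Trained networks look in the newest picture that a camera, given by its name, has taken for a name from the list of things; names that differ only in an ending like _2 or _b are one class to them, and where a whole thing is asked for, a point or a joint stands for the part that bears it (a point fixed in the world has none). Each returns a list of dicts, best first, with "p" (0 to 1); they miss things now and then, are a little off and sometimes report something else, mostly with a low value. They report only what shows in the picture. A call takes as long as a camera call. They do not tell look-alikes from the thing itself.
- spot_in(query, camera): "at" ([row, column] in pixels, amid what is visible of it).
- trace(query, camera): "mask" (480x640 bool, what is visible of it) and "at" ([row, column] in pixels, amid what is visible of it).
- pinpoint(query, camera): "at" ([row, column] in pixels: a listed point, or the origin of a listed thing).
The state is a dict: "time": time; "joint_positions": joint angles; "dq": joint speeds; "tau": joint torques, N m; "tool_pos": TCP position; "tcp_rot": TCP orientation; "contact_force": force on the tool from outside, world axes, zero at the start; "moment": the same for the moment, N m; "grip_width": finger opening in mm; "finger_force": force on a finger pad.
Only numpy, scipy, OpenCV 4.12 (cv2) and the standard library are available. Lean on these libraries where they do the work, as an engineer would, in place of code of your own. Each camera call takes 0.05 s, during which the arm holds its last target. There are 200 camera calls.

## Working session

There is one attempt and no reset: what is moved stays moved. The work goes in short steps, Python scripts to look and compute and a tool call to move; the robot and the scene stay as the last step left them, time stands still between calls to the robot, and variables do not carry over. Pictures are saved under pics/ and viewed, at most 10 in all, crops included, and the job is handed in when it is done.

Besides the shell and the picture viewer there is one more tool, called after "Call:" in YAML: its name, and indented under it one key for each argument. play_rows: Moves the arm, as the interface text tells. Shifts and turns lie within -1 to 1; 1 stands for 3 cm of shift or 8 degrees of turn. Its arguments: {"type":"object","properties":{"rows":{"type":"array"},"hand":{"type":"number"}},"required":["rows"]}

```bash
mkdir -p pics
cat > h.py <<'E'
import numpy as np,cv2
from plant import get_obs, capture, bot, spot_in, trace, pinpoint
def cam(c):
    f=240/np.tan(np.radians(c["fov_y"])/2)
    K=np.array([[f,0,c["cx"]],[0,f,c["cy"]],[0,0,1]])
    R=cv2.Rodrigues(np.array(c["rvec"],float))[0];t=np.array(c["tvec"],float).ravel()
    return K,R,t
def atz(c,rc,z):
    K,R,t=cam(c);d=R.T@np.linalg.solve(K,[rc[1],rc[0],1]);o=-R.T@t
    return o+d*(z-o[2])/d[2]
def proj(c,P):
    K,R,t=cam(c);q=(np.atleast_2d(P)@R.T+t)@K.T;return q[:,:2]/q[:,2:]
def save(c,n):cv2.imwrite("pics/"+n+".png",c["frame"][...,::-1])
E
python3 - <<'E'
from h import *
Z=dict(scanner=0,scanner_window=30,red_rack=0,red_rack_label=45,blue_rack=0,dock=0,dock_slot=12,pot=0,spray=0)
for n in("top","side"):
    c=capture(n);save(c,n+"0");K,R,t=cam(c);print(n,K[0,0],c.keys(),(-R.T@t).round(),R[2].round(2))
    for q,z in Z.items():
        for d in pinpoint(q,n)[:4]: print(q,round(d["p"],2),np.round(d["at"]),atz(c,d["at"],z).round(1))
E
```

```text
top 483.9027862083938 dict_keys(['frame', 'fov_y', 'cx', 'cy', 'rvec', 'tvec']) [ 385.  -10. 1317.] [ 0.12 -0.03 -0.99]
scanner 0.8 [194. 218.] [667.6 231.1   0. ]
scanner 0.66 [184. 169.] [691.2 366.4   0. ]
scanner_window 0.66 [216. 203.] [601.  263.6  30. ]
scanner_window 0.6 [196. 218.] [654.3 226.7  30. ]
scanner_window 0.59 [184. 186.] [685.9 313.9  30. ]
red_rack 0.85 [296. 368.] [ 391.4 -183.6    0. ]
red_rack_label 0.84 [280. 369.] [ 434.3 -179.5   45. ]
blue_rack 0.65 [298. 236.] [383.3 173.3   0. ]
dock 0.84 [199. 379.] [ 659.8 -214.9    0. ]
dock 0.8 [209. 490.] [ 637.4 -526.3    0. ]
dock_slot 0.9 [192. 381.] [ 677.1 -217.8   12. ]
dock_slot 0.63 [206. 493.] [ 644.5 -528.3   12. ]
pot 0.62 [262. 299.] [483.6   6.5   0. ]
spray 0.55 [231. 138.] [561.1 445.3   0. ]
side 449.6655182534379 dict_keys(['frame', 'fov_y', 'cx', 'cy', 'rvec', 'tvec']) [ 339. -917.  684.] [ 0.17  0.8  -0.57]
scanner 0.83 [196. 354.] [664.9 238.3   0. ]
scanner_window 0.64 [188. 332.] [598.9 246.5  30. ]
scanner_window 0.57 [178. 355.] [683.  294.2  30. ]
red_rack 0.64 [303. 280.] [ 388.1 -187.6    0. ]
red_rack 0.44 [291. 403.] [ 666.5 -203.5    0. ]
red_rack 0.37 [187. 329.] [602.4 306.9   0. ]
red_rack_label 0.64 [279. 306.] [ 450.8 -169.4   45. ]
blue_rack 0.69 [216. 262.] [380.3 179.9   0. ]
dock 0.8 [422. 451.] [ 634.  -529.3    0. ]
dock 0.77 [292. 400.] [ 659.3 -203.     0. ]
dock_slot 0.87 [414. 451.] [ 635.  -523.3   12. ]
dock_slot 0.63 [289. 404.] [ 664.2 -209.5   12. ]
pot 0.85 [250. 307.] [480.6  -4.7   0. ]
spray 0.65 [170. 308.] [556.8 440.8   0. ]
```

View pics/top0.png

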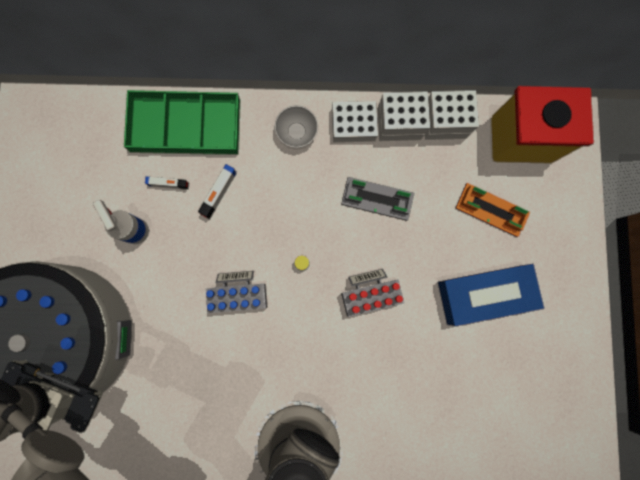

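View pics/side0.png

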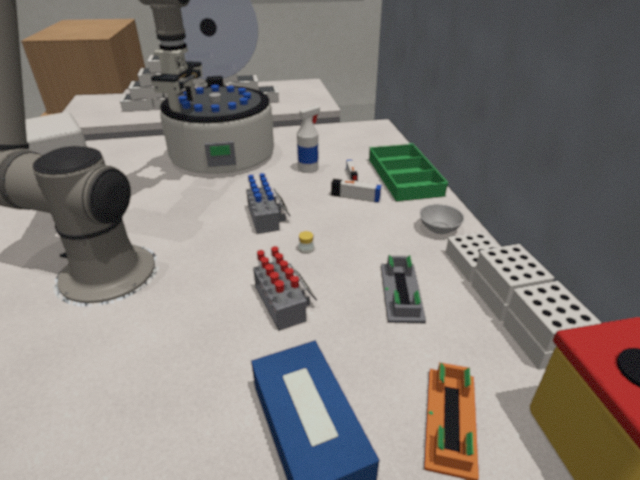

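Top view: large scanner at (218,192), with its black nose at (207,210) and blue tail at (230,170). Small look-alike at (167,183). Grey dock with green lips at (377,198), orange look-alike at (493,208). Red rack at (372,297) with its label at (367,276), blue rack at (236,298).

Candidates: scanners at (218,192) and (167,183), and I pick the larger at (218,192). Docks at (377,198) and (493,208), and I pick the grey one. Next I refine the poses.

```bash
cat >> h.py <<'E'
from scipy.optimize import minimize
def box(x0,x1,y0,y1,z0,z1):
    return np.array([[x,y,z] for x in(x0,x1) for y in(y0,y1) for z in(z0,z1)],float)
def Rz(a):return np.array([[np.cos(a),-np.sin(a),0],[np.sin(a),np.cos(a),0],[0,0,1]])
S=4
def hulls(c,parts):
    m=np.zeros((480*S,640*S),np.uint8)
    for P in parts:
        cv2.fillConvexPoly(m,cv2.convexHull(np.round((proj(c,P)+.5)*S).astype(np.int32)),1)
    return m
def fit(views,parts,p0):
    """silhouette IoU fit of (x,y,yaw) on the bench; views: [(capture, mask)]"""
    big=[cv2.resize(m.astype(np.uint8),None,fx=S,fy=S,interpolation=cv2.INTER_NEAREST) for _,m in views]
    def f(p):
        W=[P@Rz(p[2]).T+[p[0],p[1],0] for P in parts];s=0
        for (c,_),b in zip(views,big):
            h=hulls(c,W);s+=1-(h&b).sum()/(h|b).sum()
        return s/len(views)
    best=min((minimize(f,q,method="Nelder-Mead",options=dict(initial_simplex=[q,q+[12,0,0],q+[0,12,0],q+[0,0,.2]],xatol=.05,fatol=1e-5)) for q in [np.array(p0,float)]),key=lambda r:r.fun)
    return best.x.round(3),round(best.fun,3)
def pick(q,n,c,xy,z):
    L=[d for d in trace(q,n)]
    return min(L,key=lambda d:np.hypot(*(atz(c,d["at"],z)[:2]-xy)))["mask"]
E
python3 - <<'E'
from h import *
o=get_obs();print(o["tcp_rot"],o["grip_width"],o["time"])
C={n:capture(n) for n in("top","side")}
sc=[box(-75,75,-14,14,0,50)]
dk=[box(-95,95,-40,40,0,12)]+[box(a,b,y0,y1,0,49) for a,b in((-80,-44),(44,80)) for y0,y1 in((-25,-16),(16,25))]
rk=[box(-32,32,-75,75,0,50)]
V=[(C[n],pick("scanner",n,C[n],[665,235],25)) for n in C]
for n,v in zip(C,V):print("scanner",n,v[1].sum(),fit([v],sc,[665,235,2.7]))
print("both",fit(V,sc,[665,235,2.7]))
V=[(C[n],pick("dock",n,C[n],[660,-210],10)) for n in C]
for n,v in zip(C,V):print("dock",n,v[1].sum(),fit([v],dk,[660,-210,1.4]))
print("both",fit(V,dk,[660,-210,1.4]))
V=[(C[n],pick("red_rack_label",n,C[n],[434,-179],45)) for n in C]
R30=np.array([[np.cos(np.pi/6),0,-.5],[0,1,0],[.5,0,np.cos(np.pi/6)]])
for hy,hz in((43,19),(48,24)):
    lb=[box(-.5,0,-hy,hy,-hz,hz)@R30.T+[58,0,45]]
    for n,v in zip(C,V):print("label->rack",hy,n,v[1].sum(),fit([v],lb,[390,-185,.15]))
for n,c in C.items():
    hsv=cv2.cvtColor(c["frame"],cv2.COLOR_RGB2HSV)
    for nm,lo,hi,xy,z in(("green",(50,90,30),(75,255,255),(660,-210),45),):
        k,_,st,ce=cv2.connectedComponentsWithStats(cv2.inRange(hsv,lo,hi))
        for s,q in zip(st[1:],ce[1:]):
            P=atz(c,q[::-1],z)
            if s[4]>4 and np.hypot(*(P[:2]-xy))<130:print(n,nm,s[4],P.round(1))
c=C["top"];f=c["frame"]
cv2.imwrite("pics/crop.png",np.hstack([cv2.resize(f[150:230,140:250,::-1],(400,291)),cv2.resize(C["side"]["frame"][150:230,310:420,::-1],(400,291))]))
E
```

```text
[3.14145773e+00 1.41207893e-05 2.77275928e+00] 91.65850374202668 1.0
scanner top 785 (array([668.06 , 229.234,   2.662]), np.float64(0.094))
scanner side 929 (array([666.29 , 233.595,   2.651]), np.float64(0.056))
both (array([666.499, 230.147,   2.656]), np.float64(0.088))
dock top 2011 (array([ 661.205, -208.602,    1.34 ]), np.float64(0.034))
dock side 2384 (array([ 660.072, -202.865,    1.348]), np.float64(0.071))
both (array([ 660.003, -206.93 ,    1.358]), np.float64(0.07))
label->rack 43 top 414 (array([ 3.86261e+02, -1.88575e+02,  2.91000e-01]), np.float64(0.391))
label->rack 43 side 194 (array([ 3.82367e+02, -1.79925e+02,  1.47000e-01]), np.float64(0.473))
label->rack 48 top 414 (array([ 3.86706e+02, -1.88950e+02,  2.42000e-01]), np.float64(0.17))
label->rack 48 side 194 (array([ 3.83859e+02, -1.84737e+02,  2.02000e-01]), np.float64(0.399))
top green 46 [ 695.1 -151.4   45. ]
top green 49 [ 667.5 -271.4   45. ]
top green 37 [ 653.7 -143.6   45. ]
top green 35 [ 626.7 -262.3   45. ]
side green 32 [ 651.7 -146.7   45. ]
side green 32 [ 691.4 -156.6   45. ]
side green 61 [ 626.5 -264.9   45. ]
side green 52 [ 665.6 -275.    45. ]
```

View pics/crop.png

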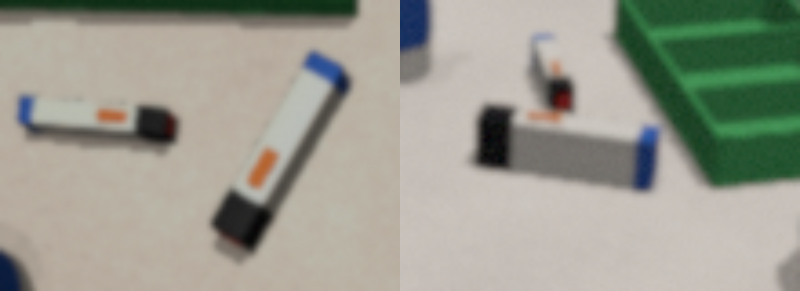

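The crop confirms it: the right one, (218,192) in the top view, is the larger scanner, with its nose at lower left. Moving above it now.

Call:
play_rows:
  rows:
    - [[0.9, -0.7, 0], [0, 0, -0.07]]
    - [[0.9, -0.7, 0], [0, 0, -0.07]]
    - [[0.9, -0.7, 0], [0, 0, -0.07]]
    - [[0.9, -0.7, 0], [0, 0, -0.07]]
    - [[0.9, -0.7, 0], [0, 0, -0.07]]
    - [[0.9, -0.7, 0], [0, 0, -0.07]]
    - [[0.9, -0.7, 0], [0, 0, -0.07]]
    - [[0.9, -0.7, 0], [0, 0, -0.07]]
    - [[0.9, -0.7, 0], [0, 0, -0.07]]
    - [[0.9, -0.7, 0], [0, 0, -0.07]]
    - [[0.9, -0.7, 0], [0, 0, -0.07]]
    - [[0.9, -0.7, 0], [0, 0, -0.07]]
  hand: 0.3

```text
time: 2.9
tool_pos: [514.1, 237.0, 240.7]
tcp_rot: [3.141, 0.0, 2.655]
contact_force: [1.2, 0.6, 0.1]
grip_width: 59.8
finger_force: 0.0
```

Call:
play_rows:
  rows:
    - [[0.85, -0.04, -0.6], [0, 0, 0]]
    - [[0.85, -0.04, -0.6], [0, 0, 0]]
    - [[0.85, -0.04, -0.6], [0, 0, 0]]
    - [[0.85, -0.04, -0.6], [0, 0, 0]]
    - [[0.85, -0.04, -0.6], [0, 0, 0]]
    - [[0.85, -0.04, -0.6], [0, 0, 0]]
    - [[0, 0, 0], [0, 0, 0]]
    - [[0, 0, 0], [0, 0, 0]]

```text
time: 3.9
tool_pos: [665.8, 230.7, 133.1]
tcp_rot: [3.142, -0.0, 2.656]
contact_force: [-0.3, 0.2, 0.6]
grip_width: 60.0
finger_force: 0.0
```

Run:
```python
from h import *
o=get_obs();print(o["tool_pos"],o["tcp_rot"],o["joint_positions"])
for n in("top","side"):
    c=capture(n)
    hsv=cv2.cvtColor(c["frame"],cv2.COLOR_RGB2HSV)
    m=cv2.inRange(hsv,(0,150,90),(6,255,255))|cv2.inRange(hsv,(174,150,90),(180,255,255))
    k,_,st,ce=cv2.connectedComponentsWithStats(m)
    P=np.array([atz(c,q[::-1],108) for s,q in zip(st[1:],ce[1:]) if s[4]>5])
    P=P[np.hypot(*(P[:,:2]-[390,-185]).T)<120]
    print(n,len(P),P.mean(0),P.round(0).tolist())
    u,s,vt=np.linalg.svd(P[:,:2]-P[:,:2].mean(0));print(s,np.degrees(np.arctan2(vt[0,1],vt[0,0])))
    mk=pick("red_rack",n,c,[390,-185],40);print(mk.sum())
    rk=[box(-32,32,-75,75,0,50)]
    cv2.imwrite(f"pics/rack_{n}.png",0)if 0 else None
    print(pinpoint("red_rack_label",n)[0]["at"],atz(c,pinpoint("red_rack_label",n)[0]["at"],45))
    if n=="top":a=cv2.resize(c["frame"][255:325,330:420,::-1],(400,311))
    else:b=cv2.resize(c["frame"][240:330,245:335,::-1],(311,311))
cv2.imwrite("pics/rk.png",np.hstack([a,b]))
```

```text
[665.78618347 230.66841645 133.07033506] [ 3.14155509e+00 -3.12657865e-04  2.65558947e+00] [ 2.24774999e-01  7.62194041e-01  1.09514892e+00  2.42315163e-04
  1.28446214e+00 -8.60086604e-01]
top 10 [ 388.38101153 -187.83042173  108.        ] [[418.0, -237.0, 108.0], [411.0, -211.0, 108.0], [404.0, -184.0, 108.0], [397.0, -157.0, 108.0], [390.0, -130.0, 108.0], [387.0, -245.0, 108.0], [379.0, -219.0, 108.0], [373.0, -192.0, 108.0], [366.0, -165.0, 108.0], [359.0, -138.0, 108.0]]
[124.32663204  50.73334218] -75.68933643392455
1913
[276.5, 369.5] [ 443.2852859  -181.10200552   45.        ]
side 2 [ 388.50342104 -204.38241321  108.        ] [[403.0, -200.0, 108.0], [374.0, -209.0, 108.0]]
[22.03447546  0.        ] -162.95511086663942
3135
[277.8, 305.3] [ 449.28926076 -166.2923729    45.        ]
```

View pics/rk.png

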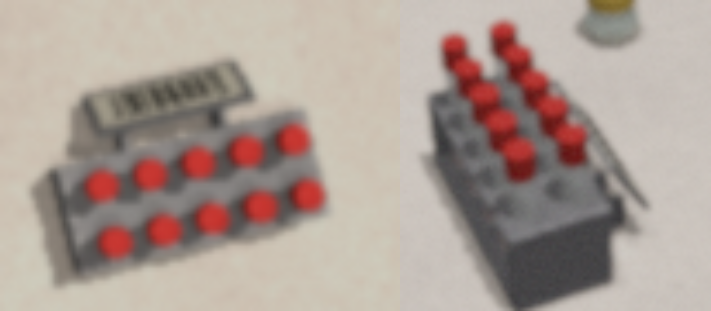

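Red rack: 10 caps, with rows running at -75.7°, so rack yaw is about 14.3°. The label centre in the top view is at about (368,277), which is about (443,-176) at z 45. Grasping now.

Call:
play_rows:
  rows:
    - [[0, 0, -0.7], [0, 0, 0]]
    - [[0, 0, -0.7], [0, 0, 0]]
    - [[0, 0, -0.7], [0, 0, 0]]
    - [[0, 0, -0.6], [0, 0, 0]]
    - [[0, 0, -0.5], [0, 0, 0]]
    - [[0, 0, -0.4], [0, 0, 0]]
    - [[0, 0, 0], [0, 0, 0]]
    - [[0, 0, 0], [0, 0, 0]]

```text
time: 5.3
tool_pos: [666.7, 230.6, 25.4]
tcp_rot: [3.141, 0.001, 2.656]
contact_force: [0.2, -0.0, -0.4]
grip_width: 59.7
finger_force: 0.0
```

Call:
play_rows:
  rows:
    - [[0, 0, 0], [0, 0, 0]]
    - [[0, 0, 0], [0, 0, 0]]
    - [[0, 0, 0], [0, 0, 0]]
    - [[0, 0, 0], [0, 0, 0]]
    - [[0, 0, 0], [0, 0, 0]]
    - [[0, 0, 0], [0, 0, 0]]
  hand: -0.7

```text
time: 6.05
tool_pos: [666.3, 230.6, 24.9]
tcp_rot: [3.141, 0.0, 2.656]
contact_force: [-0.9, 0.5, 0.3]
grip_width: 28.1
finger_force: 30.0
```

Run:
```python
from h import *
o=get_obs();print(o["tool_pos"],o["tcp_rot"],o["grip_width"],o["finger_force"])
rk=[box(-32,32,-75,75,0,50),]
pl=lambda hy,hz:box(-3,0,-hy,hy,-hz,hz)@np.array([[np.cos(np.pi/6),0,-.5],[0,1,0],[.5,0,np.cos(np.pi/6)]]).T+[58,0,45]
V=[]
for n in("top","side"):
    c=capture(n);K,R,t=cam(c)
    V.append((c,pick("red_rack",n,c,[390,-185],40)))
    # caps/tubes inferred from the top view: add columns
    caps=[(a,b) for a in(-16,16) for b in np.arange(5)*27.5-55]
for zz in(50,60,70):
  for off in(0,10):
    T=[box(a-8,a+8,b+off-8,b+off+8,50,110) for a,b in caps]
    P=[box(-32,32,-75,75,0,zz),pl(48,24)]+T
    print(zz,off,[fit([v],P,[388,-186,.25]) for v in V],fit(V,P,[388,-186,.25]))
```

```text
[666.3147426  230.55986918  24.88692273] [3.14136159e+00 1.74899742e-04 2.65554570e+00] 28.10761143846163 29.998210072517395
50 0 [(array([ 3.87387e+02, -1.88918e+02,  2.60000e-01]), np.float64(0.094)), (array([ 3.86354e+02, -1.86951e+02,  2.53000e-01]), np.float64(0.091))] (array([ 3.87144e+02, -1.88100e+02,  2.57000e-01]), np.float64(0.095))
50 10 [(array([ 3.87553e+02, -1.88974e+02,  2.63000e-01]), np.float64(0.094)), (array([ 3.86949e+02, -1.87045e+02,  2.53000e-01]), np.float64(0.119))] (array([ 3.87462e+02, -1.88456e+02,  2.59000e-01]), np.float64(0.109))
60 0 [(array([ 3.87394e+02, -1.87914e+02,  2.43000e-01]), np.float64(0.106)), (array([ 3.8660e+02, -1.8764e+02,  2.4900e-01]), np.float64(0.081))] (array([ 3.87002e+02, -1.88212e+02,  2.59000e-01]), np.float64(0.094))
60 10 [(array([ 3.87394e+02, -1.87914e+02,  2.43000e-01]), np.float64(0.106)), (array([ 3.87121e+02, -1.88342e+02,  2.58000e-01]), np.float64(0.109))] (array([ 3.87053e+02, -1.87686e+02,  2.59000e-01]), np.float64(0.107))
70 0 [(array([ 3.87801e+02, -1.87978e+02,  2.54000e-01]), np.float64(0.118)), (array([ 3.86753e+02, -1.88277e+02,  2.52000e-01]), np.float64(0.08))] (array([ 3.86959e+02, -1.88190e+02,  2.58000e-01]), np.float64(0.101))
70 10 [(array([ 3.87801e+02, -1.87978e+02,  2.54000e-01]), np.float64(0.118)), (array([ 3.86463e+02, -1.87714e+02,  2.47000e-01]), np.float64(0.104))] (array([ 3.86911e+02, -1.88291e+02,  2.58000e-01]), np.float64(0.113))
```

Call:
play_rows:
  rows:
    - [[0, 0, 0.4], [0, 0, 0]]
    - [[0, 0, 0.8], [0, 0, 0]]
    - [[0, 0, 1], [0, 0, 0]]
    - [[0, 0, 1], [0, 0, 0]]
    - [[0, 0, 0.8], [0, 0, 0]]
    - [[0, 0, 0], [0, 0, 0]]

```text
time: 7.0
tool_pos: [667.2, 230.8, 147.2]
tcp_rot: [3.139, 0.003, 2.656]
contact_force: [0.1, 0.4, -3.1]
grip_width: 28.2
finger_force: 30.0
```

Call:
play_rows:
  rows:
    - [[-0.25, -0.7, 0], [0, 0, 0.442]]
    - [[-0.25, -0.9, 0], [0, 0, 0.442]]
    - [[-0.25, -1, 0], [0, 0, 0.442]]
    - [[-0.25, -1, 0], [0, 0, 0.442]]
    - [[-0.25, -1, 0], [0, 0, 0.442]]
    - [[-0.25, -1, 0], [0, 0, 0.442]]
    - [[-0.25, -1, 0], [0, 0, 0.442]]
    - [[-0.25, -1, 0], [0, 0, 0.442]]
    - [[-0.25, -1, 0], [0, 0, 0.442]]
    - [[-0.25, -1, 0], [0, 0, 0.442]]
    - [[-0.25, -1, 0], [0, 0, 0.442]]
    - [[-0.25, -0.7, 0], [0, 0, 0.442]]

```text
time: 8.5
tool_pos: [575.0, -109.6, 143.2]
tcp_rot: [3.14, -0.002, -2.886]
contact_force: [1.0, 0.7, -3.4]
grip_width: 27.7
finger_force: 30.0
```

Call:
play_rows:
  rows:
    - [[0, -0.17, 0], [0.157, -0.605, 0]]
    - [[0, -0.17, 0], [0.157, -0.605, 0]]
    - [[0, -0.17, 0], [0.157, -0.605, 0]]
    - [[0, -0.17, 0], [0.157, -0.605, 0]]
    - [[0, -0.17, 0], [0.157, -0.605, 0]]
    - [[0, -0.17, 0], [0.157, -0.605, 0]]
    - [[0, 0, 0], [0, 0, 0]]
    - [[0, 0, 0], [0, 0, 0]]

```text
time: 9.5
tool_pos: [576.1, -139.0, 144.3]
tcp_rot: [3.141, 0.521, -2.888]
contact_force: [0.1, -0.2, -2.4]
grip_width: 28.0
finger_force: 30.0
```

```bash
cat > chk.py <<'E'
from h import *
from scipy.spatial.transform import Rotation as Ro
o=get_obs();R=Ro.from_euler("xyz",o["tcp_rot"]).as_matrix();p=np.array(o["tool_pos"])
a=.253;n=np.array([.75**.5*np.cos(a),.75**.5*np.sin(a),.5]);L=np.array([387.1+58*np.cos(a),-188.1+58*np.sin(a),45])
sx=R[:,0];sz=-R[:,2];w=p+75*sx+5*sz
print(p.round(1),o["joint_positions"].round(2) if hasattr(o["joint_positions"],"round") else o["joint_positions"],o["grip_width"])
print("angle",np.degrees(np.arccos(-sx@n)),"dist",(w-L)@n,"miss",(w+sx*((w-L)@n)/(-sx@n)-L).round(1),"shift units",((L+80*n-w)/30).round(2))
T=np.column_stack([-n,np.cross(np.cross([0,0,1],n),n)*0,n]);z=np.array([0,0,1])-n[2]*n;z/=np.linalg.norm(z)
Rt=np.column_stack([-n,np.cross(-z,-n),-z]);print("turn units",(np.degrees(Ro.from_matrix(Rt@R.T).as_rotvec())/8).round(2))
E
python3 - <<'E'
import chk
from h import *
ps=chk.p-25*chk.sz
B=box(-75,75,-14,14,0,50)@np.column_stack([chk.sx,np.cross(chk.sz,chk.sx),chk.sz]).T+ps
im=[]
for n in("top","side"):
    c=capture(n);f=c["frame"][...,::-1].copy()
    q=proj(c,np.vstack([B,chk.L,chk.w]))
    r,cc=(215,310) if n=="top" else (200,240)
    g=cv2.resize(f[r:r+100,cc:cc+110],(396,360),interpolation=cv2.INTER_CUBIC);k=3.6
    for u in q: cv2.circle(g,(int((u[0]-cc+.5)*k),int((u[1]-r+.5)*k)),3,(255,0,255),1)
    im.append(g)
cv2.imwrite("pics/scan.png",np.hstack(im))
E
```

```text
[ 576.1 -139.   144.3] [-0.56  0.4   1.87  0.69  0.61 -2.9 ] 27.964350364533928
angle 0.13368619806243623 dist 93.5465310023072 miss [-11.   -2.7  19.7] shift units [-0.01 -0.01 -0.88]
turn units [ 0.   -0.02 -0.01]
```

View pics/scan.png

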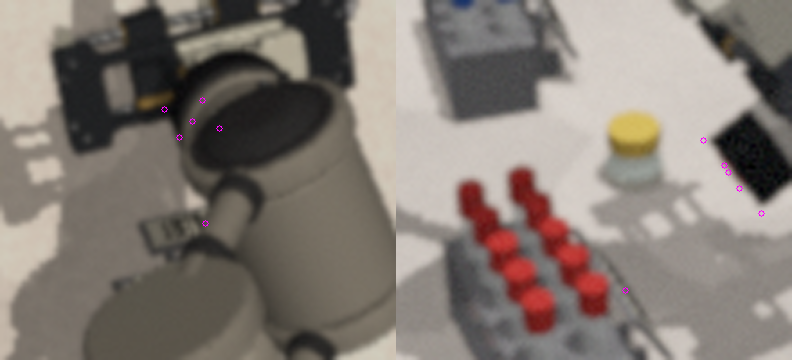

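The side crop shows the nose at about (740,172), some 3 mm behind the prediction along the beam. The label point lands mid-plate at (622,289). Going down to the scan pose and holding.

Call:
play_rows:
  rows:
    - [[0, 0, -0.3], [0, 0, 0]]
    - [[-0.03, -0.01, -0.3], [0, -0.02, 0]]
    - [[-0.03, -0.01, -0.32], [0, 0, 0]]
    - [[0, 0, 0], [0, 0, 0]]
    - [[0, 0, 0], [0, 0, 0]]
    - [[0, 0, 0], [0, 0, 0]]

```text
time: 10.35
tool_pos: [574.7, -139.8, 117.5]
tcp_rot: [-3.14, 0.527, -2.886]
contact_force: [-0.3, -0.8, -3.3]
grip_width: 28.0
finger_force: 30.0
```

Run:
```python
import chk
from h import *
f=[]
c=capture("side");f=c["frame"][...,::-1].copy();q=proj(c,np.vstack([chk.L,chk.w,box(75,75,-14,14,0,50)@np.column_stack([chk.sx,np.cross(chk.sz,chk.sx),chk.sz]).T+chk.p-25*chk.sz]))
r,cc=200,290;k=5
g=cv2.resize(f[r:r+110,cc:cc+150],None,fx=k,fy=k,interpolation=cv2.INTER_CUBIC)
for u in q: cv2.circle(g,(int((u[0]-cc)*k+2),int((u[1]-r)*k+2)),3,(255,0,255),1)
cv2.imwrite("pics/scan2.png",g)
```

```text
[ 574.7 -139.8  117.5] [-0.56  0.45  1.9   0.77  0.55 -3.01] 27.951068552984516
angle 0.22094949393374363 dist 78.78745387741793 miss [ 0.4 -0.4 -0.5] shift units [0.03 0.02 0.03]
turn units [ 0.    0.03 -0.01]
```

View pics/scan2.png

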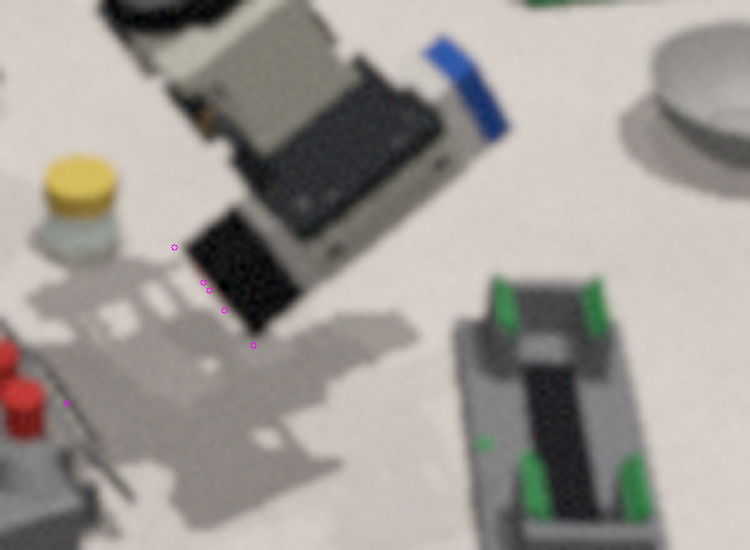

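The nose face at about (222,290) and the label at (70,408) line up along the beam, and the nose sits about 4 mm further back than predicted. I'll nudge it 3 mm closer and hold.

Call:
play_rows:
  rows:
    - [[-0.06, -0.01, -0.04], [0, 0, 0]]
    - [[0, 0, 0], [0, 0, 0]]
    - [[0, 0, 0], [0, 0, 0]]
    - [[0, 0, 0], [0, 0, 0]]
    - [[0, 0, 0], [0, 0, 0]]
    - [[0, 0, 0], [0, 0, 0]]
    - [[0, 0, 0], [0, 0, 0]]
    - [[0, 0, 0], [0, 0, 0]]
    - [[0, 0, 0], [0, 0, 0]]
    - [[0, 0, 0], [0, 0, 0]]
    - [[0, 0, 0], [0, 0, 0]]
    - [[0, 0, 0], [0, 0, 0]]

```text
time: 11.9
tool_pos: [572.6, -140.0, 115.9]
tcp_rot: [-3.141, 0.526, -2.887]
contact_force: [0.9, -0.7, -3.6]
grip_width: 27.8
finger_force: 30.0
```

Call:
play_rows:
  rows:
    - [[0, 0, 0], [0, 0, 0]]
    - [[0, 0, 0], [0, 0, 0]]
    - [[0, 0, 0], [0, 0, 0]]
    - [[0, 0, 0], [0, 0, 0]]

```text
time: 12.4
tool_pos: [572.6, -140.0, 115.9]
tcp_rot: [-3.141, 0.526, -2.887]
contact_force: [0.0, 0.3, -2.8]
grip_width: 27.7
finger_force: 30.0
```

```bash
python3 chk.py
```

```text
[ 572.6 -140.   115.9] [-0.56  0.45  1.91  0.78  0.55 -3.02] 27.709598146514523
angle 0.18433090424781529 dist 76.20757493463398 miss [ 0.4 -0.  -0.7] shift units [0.1  0.02 0.08]
turn units [ 0.    0.02 -0.01]
```

Call:
play_rows:
  rows:
    - [[0.4, 0.1, 0.4], [0, 0, 0]]
    - [[0.4, 0.1, 0.5], [0, 0, 0]]
    - [[0, 0, 0.3], [-0.157, 0.607, 0]]
    - [[0, 0, 0.3], [-0.157, 0.607, 0]]
    - [[0, 0, 0], [-0.157, 0.607, 0]]
    - [[0, 0, 0], [-0.157, 0.607, 0]]
    - [[0, 0, 0], [-0.157, 0.607, 0]]
    - [[0, 0, 0], [-0.157, 0.607, 0]]
    - [[0, 0, 0], [0, 0, 0]]

```text
time: 13.52
tool_pos: [597.6, -133.4, 160.4]
tcp_rot: [3.141, 0.002, -2.886]
contact_force: [-0.4, 0.7, -4.1]
grip_width: 27.8
finger_force: 30.0
```

Call:
play_rows:
  rows:
    - [[0.1, -0.2, 0], [0, 0, -0.98]]
    - [[0.2, -0.2, 0], [0, 0, -0.98]]
    - [[0.2, -0.2, 0], [0, 0, -0.98]]
    - [[0.2, -0.2, 0], [0, 0, -0.98]]
    - [[0.2, -0.2, 0], [0, 0, -0.98]]
    - [[0.2, -0.2, 0], [0, 0, -0.98]]
    - [[0.2, -0.2, 0], [0, 0, -0.98]]
    - [[0.2, -0.2, 0], [0, 0, -0.98]]
    - [[0.2, -0.2, 0], [0, 0, -0.98]]
    - [[0.1, -0.2, 0], [0, 0, -0.98]]
    - [[0.1, -0.1, 0], [0, 0, -0.98]]
    - [[0.1, -0.1, 0], [0, 0, -0.98]]

```text
time: 15.02
tool_pos: [656.3, -200.2, 160.6]
tcp_rot: [3.14, 0.0, 1.749]
contact_force: [0.3, -0.3, -3.3]
grip_width: 27.7
finger_force: 30.0
```

Call:
play_rows:
  rows:
    - [[0.05, -0.1, 0], [0, 0, -0.98]]
    - [[0.05, -0.1, 0], [0, 0, -0.98]]
    - [[0, -0.1, 0], [0, 0, -0.98]]
    - [[0, 0, 0], [0, 0, 0]]
    - [[0, 0, 0], [0, 0, 0]]
    - [[0, 0, 0], [0, 0, 0]]

```text
time: 15.78
tool_pos: [659.6, -208.9, 160.9]
tcp_rot: [3.142, 0.001, 1.345]
contact_force: [-0.5, 0.0, -3.5]
grip_width: 27.8
finger_force: 30.0
```

Call:
play_rows:
  rows:
    - [[0, 0, -0.6], [0, 0, 0]]
    - [[0, 0, -0.6], [0, 0, 0]]
    - [[0, 0, -0.6], [0, 0, 0]]
    - [[0, 0, -0.6], [0, 0, 0]]
    - [[0, 0, 0], [0, 0, 0]]
    - [[0, 0, 0], [0, 0, 0]]

```text
time: 16.52
tool_pos: [660.0, -209.1, 89.3]
tcp_rot: [3.141, 0.001, 1.344]
contact_force: [1.1, 0.3, -2.6]
grip_width: 27.9
finger_force: 30.0
```

```bash
cat > dk.py <<'E'
import sys
from h import *
from scipy.spatial.transform import Rotation as Ro
o=get_obs();R=Ro.from_euler("xyz",o["tcp_rot"]).as_matrix();p=np.array(o["tool_pos"]);print(p.round(1),o["tcp_rot"])
M=np.column_stack([R[:,0],np.cross(-R[:,2],R[:,0]),-R[:,2]])
W=lambda P:P@M.T+p-25*M[:,2]
im=[]
for n,(r,cc) in(("top",(150,325)),("side",(220,350))):
    c=capture(n);f=c["frame"];hsv=cv2.cvtColor(f,cv2.COLOR_RGB2HSV)
    g=cv2.resize(f[r:r+100,cc:cc+100,::-1],(400,400),interpolation=cv2.INTER_CUBIC)
    pts=np.vstack([W(box(-75,75,-14,14,0,50)),W(box(57,57,-14,14,0,50))*0+W(box(-57,-57,-14,14,0,50)),W(box(41,41,-14,14,0,50))])
    for u in proj(c,pts):cv2.circle(g,(int((u[0]-cc)*4+2),int((u[1]-r)*4+2)),2,(255,0,255),1)
    lips=np.vstack([box(a,b,y,y,49,49) for a,b in((-80,-44),(44,80)) for y in(-16,16)])@Rz(1.345).T+[660,-208,0]
    for u in proj(c,lips):cv2.circle(g,(int((u[0]-cc)*4+2),int((u[1]-r)*4+2)),2,(0,255,255),1)
    im.append(g)
cv2.imwrite("pics/"+sys.argv[1]+".png",np.hstack(im))
E
python3 dk.py d1
```

```text
[ 660.  -209.1   89.3] [3.14079729e+00 1.23614331e-03 1.34379117e+00]
```

View pics/d1.png

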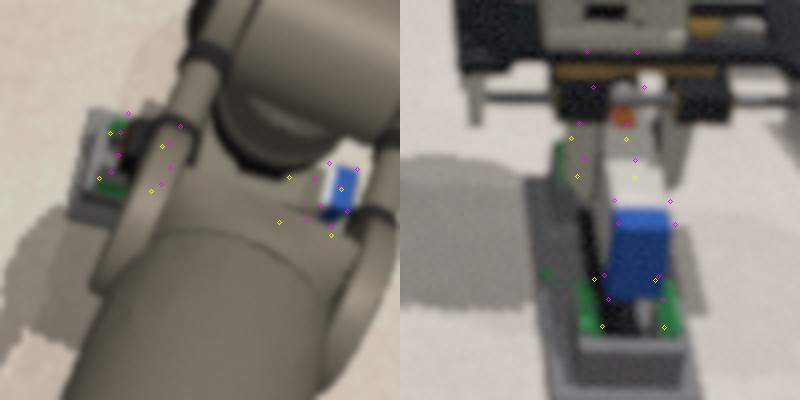

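Side crop: the blue tail is about 5 crop px left of the prediction and about 8 px nearer the camera. The lips match the prediction at about (600,305) and (665,305). I'll quantify that with the blue centroid.

```bash
cat > bl.py <<'E'
from h import *
from scipy.spatial.transform import Rotation as Ro
o=get_obs();R=Ro.from_euler("xyz",o["tcp_rot"]).as_matrix();p=np.array(o["tool_pos"])
M=np.column_stack([R[:,0],np.cross(-R[:,2],R[:,0]),-R[:,2]])
def W(P):return P@M.T+p-25*M[:,2]
for n in("top","side"):
    c=capture(n);hsv=cv2.cvtColor(c["frame"],cv2.COLOR_RGB2HSV)
    m=cv2.inRange(hsv,(100,100,40),(130,255,255))
    B=W(box(-75,-57,-14,14,0,50));h=cv2.resize(hulls(c,[B]),(640,480),interpolation=cv2.INTER_AREA)
    q=proj(c,B).mean(0);k,lab,st,ce=cv2.connectedComponentsWithStats(m)
    i=1+min(range(k-1),key=lambda j:np.hypot(*(ce[j+1]-q))-(0 if st[j+1,4]>30 else -1e3))
    H=hulls(c,[B]);ys,xs=np.nonzero(H);mc=np.array([xs.mean()/S-.5,ys.mean()/S-.5])
    z=p[2]
    d=(atz(c,ce[i][::-1],z)-atz(c,mc[::-1],z))[:2]
    print(n,"area",st[i,4],"model",len(xs)/S**2,"pix",(ce[i]-mc).round(2),"world dxy",d.round(1),"along,across",(d@M[:2,:2]).round(1))
    g=cv2.inRange(hsv,(50,90,30),(75,255,255));k,lab,st,ce=cv2.connectedComponentsWithStats(g)
    for s,e in zip(st[1:],ce[1:]):
        P=atz(c,e[::-1],45)
        if s[4]>10 and np.hypot(*(P[:2]-[660,-208]))<120:print("  green",s[4],P.round(1))
E
python3 bl.py
```

```text
top area 64 model 145.3125 pix [2.71 0.18] world dxy [-0.3 -7.1] along,across [-7.  -1.3]
  green 16 [ 655.8 -136.2   45. ]
side area 321 model 390.8125 pix [-0.81  1.98] world dxy [-3.7 -5.4] along,across [-6.1  2.4]
  green 63 [ 626.6 -264.4   45. ]
  green 49 [ 666.1 -275.8   45. ]
```

Both views put the scanner about 4–5 mm toward its tail relative to the TCP. The side camera carries a common bias of about -2 mm in x, which affects the dock equally. I'll shift by (+2,+4) mm and lower into the lips, watching the force.

Call:
play_rows:
  rows:
    - [[0.06, 0.13, 0], [0, 0, 0.04]]
    - [[0, 0, -0.4], [0, 0, 0]]
    - [[0, 0, -0.4], [0, 0, 0]]
    - [[0, 0, -0.2], [0, 0, 0]]
    - [[0, 0, -0.1], [0, 0, 0]]
    - [[0, 0, 0], [0, 0, 0]]
    - [[0, 0, 0], [0, 0, 0]]

```text
time: 17.6
tool_pos: [661.7, -205.2, 56.4]
tcp_rot: [3.141, 0.001, 1.349]
contact_force: [-0.6, 0.3, -3.4]
grip_width: 27.9
finger_force: 30.0
```

```bash
python3 bl.py; python3 dk.py d2; python3 -c "
from h import *;o=get_obs();print(o['contact_force'],o['moment'])"
```

```text
top area 64 model 135.0625 pix [ 3.28 -0.58] world dxy [ 1.7 -8.8] along,across [-8.2 -3.6]
  green 12 [ 698.8 -143.3   45. ]
  green 15 [ 657.3 -134.2   45. ]
side area 283 model 369.4375 pix [-0.18  0.59] world dxy [-1.  -1.7] along,across [-1.8  0.6]
  green 51 [ 625.2 -262.8   45. ]
  green 42 [ 666.6 -276.    45. ]
[ 661.7 -205.2   56.4] [3.14091486e+00 1.25026077e-03 1.34937030e+00]
[ 0.37570748 -0.45509036 -3.15465964] [-0.09359995  0.04268879 -0.02185908]
```

View pics/d2.png

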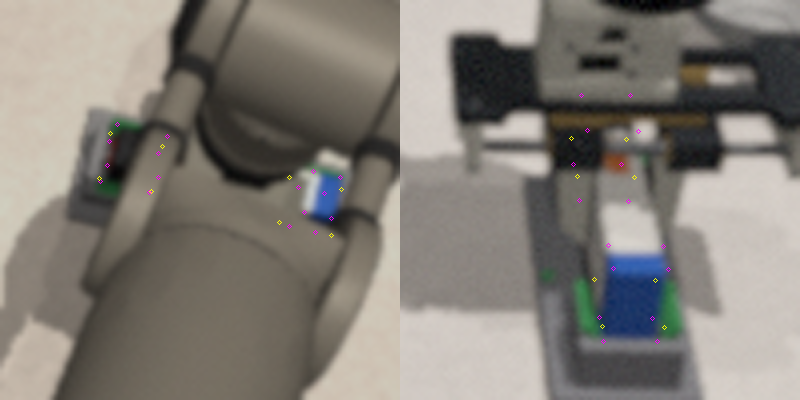

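The scanner is between the cheeks, with the tail centred between the lips at (632,305) in the side crop and no contact force. Continuing down.

Call:
play_rows:
  rows:
    - [[0, 0, -0.2], [0, 0, 0]]
    - [[0, 0, -0.2], [0, 0, 0]]
    - [[0, 0, -0.1], [0, 0, 0]]
    - [[0, 0, -0.06], [0, 0, 0]]
    - [[0, 0, 0], [0, 0, 0]]
    - [[0, 0, 0], [0, 0, 0]]
    - [[0, 0, 0], [0, 0, 0]]

```text
time: 18.68
tool_pos: [661.6, -205.1, 39.4]
tcp_rot: [3.141, 0.001, 1.349]
contact_force: [-0.6, 0.8, -4.0]
grip_width: 27.7
finger_force: 30.0
```

Call:
play_rows:
  rows:
    - [[0, 0, -0.05], [0, 0, 0]]
    - [[0, 0, 0], [0, 0, 0]]
    - [[0, 0, -0.03], [0, 0, 0]]
    - [[0, 0, 0], [0, 0, 0]]
    - [[0, 0, 0], [0, 0, 0]]

```text
time: 19.3
tool_pos: [661.5, -205.1, 36.9]
tcp_rot: [3.141, 0.001, 1.349]
contact_force: [-0.6, -0.4, -2.2]
grip_width: 28.0
finger_force: 30.0
```

Call:
play_rows:
  rows:
    - [[0, 0, -0.03], [0, 0, 0]]
    - [[0, 0, 0], [0, 0, 0]]
    - [[0, 0, 0], [0, 0, 0]]
    - [[0, 0, 0], [0, 0, 0]]

```text
time: 19.8
tool_pos: [661.5, -205.1, 36.9]
tcp_rot: [3.141, 0.001, 1.349]
contact_force: [-3.2, 1.5, 4.9]
grip_width: 27.9
finger_force: 30.0
```

The force has gone from -3.3 to +4.9 N with z at the expected 36.9, so the scanner is on the slot floor. Releasing and retreating.

Call:
play_rows:
  rows:
    - [[0, 0, 0], [0, 0, 0]]
    - [[0, 0, 0], [0, 0, 0]]
    - [[0, 0, 0], [0, 0, 0]]
    - [[0, 0, 0], [0, 0, 0]]
    - [[0, 0, 0], [0, 0, 0]]
  hand: 0.2

```text
time: 20.42
tool_pos: [661.5, -205.1, 35.8]
tcp_rot: [-3.141, 0.001, 1.349]
contact_force: [0.1, 0.5, 0.3]
grip_width: 55.0
finger_force: 0.0
```

Call:
play_rows:
  rows:
    - [[0, 0, 0.2], [0, 0, 0]]
    - [[0, 0, 0.4], [0, 0, 0]]
    - [[0, 0, 0.8], [0, 0, 0]]
    - [[0, 0, 1], [0, 0, 0]]
    - [[0, 0, 1], [0, 0, 0]]
    - [[0, 0, 1], [0, 0, 0]]
    - [[0, 0, 1], [0, 0, 0]]
    - [[-0.5, 0.8, 0.5], [0, 0, 0]]
    - [[-0.5, 0.8, 0], [0, 0, 0]]
    - [[-0.5, 0.8, 0], [0, 0, 0]]
    - [[-0.5, 0.8, 0], [0, 0, 0]]
    - [[-0.5, 0.8, 0], [0, 0, 0]]

```text
time: 21.92
tool_pos: [586.0, -84.4, 214.1]
tcp_rot: [3.14, 0.001, 1.349]
contact_force: [-0.2, 0.1, 0.1]
grip_width: 55.0
finger_force: 0.0
```

Call:
play_rows:
  rows:
    - [[-0.5, 1, 0], [0, 0, 0]]
    - [[-0.5, 1, 0], [0, 0, 0]]
    - [[-0.5, 1, 0], [0, 0, 0]]
    - [[-0.3, 1, 0], [0, 0, 0]]
    - [[0, 0.5, 0], [0, 0, 0]]
    - [[0, 0, 0], [0, 0, 0]]
    - [[0, 0, 0], [0, 0, 0]]

```text
time: 22.8
tool_pos: [532.9, 49.1, 212.9]
tcp_rot: [3.141, 0.001, 1.349]
contact_force: [0.8, 0.5, -0.1]
grip_width: 55.0
finger_force: 0.0
```

Run:
```python
from h import *
o=get_obs();print(o["time"],o["tool_pos"])
im=[]
for n,(r,cc) in(("top",(160,335)),("side",(240,360))):
    c=capture(n);f=c["frame"][...,::-1];im.append(cv2.resize(f[r:r+80,cc:cc+80],(400,400),interpolation=cv2.INTER_CUBIC))
    for q,z in(("red_rack",0),("blue_rack",0),("pot",0),("spray",0),("scanner",12)):
        for d in pinpoint(q,n)[:2]:print(n,q,round(d["p"],2),atz(c,d["at"],z).round(0))
    V=(c,pick("scanner",n,c,[660,-208],40));
    if n=="top":print(fit([V],[box(-75,75,-14,14,12,62)],[661,-208,1.35]))
cv2.imwrite("pics/end.png",np.hstack(im))
```

```text
22.8 [532.90601005  49.08298433 212.9352053 ]
top red_rack 0.94 [ 392. -183.    0.]
top red_rack 0.2 [ 436. -181.    0.]
top pot 0.51 [475.   6.   0.]
top spray 0.84 [565. 447.   0.]
top scanner 0.82 [ 658. -206.   12.]
top scanner 0.81 [688. 364.  12.]
(array([ 661.181, -206.931,    1.364]), np.float64(0.141))
side red_rack 0.86 [ 388. -186.    0.]
side red_rack 0.65 [563. 446.   0.]
side blue_rack 0.89 [388. 196.   0.]
side blue_rack 0.65 [ 672. -189.    0.]
side pot 0.68 [477.  -8.   0.]
side spray 0.82 [562. 435.   0.]
side spray 0.24 [ 662. -214.    0.]
side scanner 0.73 [ 660. -210.   12.]
side scanner 0.48 [675. 328.  12.]
```

View pics/end.png

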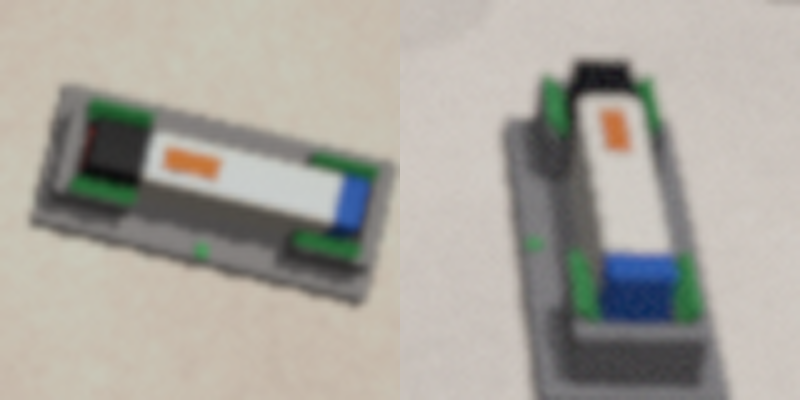

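The scanner sits level and centred in the dock slot, tail at (350,200) and nose at (115,150) in the top crop. The arm is clear of everything and no bystander has moved measurably, so I'm handing in.

```bash
python3 -c "
from plant import bot
print(bot.close_job())"
```

```text
the job is handed in; nothing more can be done
None
```

The job is handed in: I held the scanner on the red rack's label for about 2 s at roughly 80 mm and square on, then docked it on the slot floor, finishing at about 23 s; nothing else moved as far as the cameras show, and no verdict was returned.

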